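Open the eyepiece well and shut the other covers of the optics tray

ROBOT

A 6-joint arm with a two-finger parallel gripper is mounted at the origin on a cart in front of the work surface, level with it; the furniture and walls round the work are solid. World frame = base frame: x ahead of the robot, y to its left, z up, the work surface at z = 0. Lengths are in m, angles in rad, forces in N, time in s.
With the tool pointing down it reaches from about 0.375 to 0.975 m from the base axis. Payload 3.8 kg.
Tool frame: the origin (TCP) lies at the very end of the fingers, on their centre line; the grasp point (between the pads) lies bot.hold_point_z behind it (bot.hold_point_z is the distance from the TCP to the grasp point, in m); z points along the fingers, y is the line along which they close (so a half turn about z gives the same grasp; the last joint's range is limited). The gripper opens to 85 mm and grips with 20 to 120 N. Pads are 22 mm wide; open, the fingers measure 114 mm over their backs; the gripper's body (76 mm by 85 mm) begins 54 mm behind the grasp point. The pads swing forward as they close: fully open they stand 13 mm farther back than shut.
Start: joints at [1.125, 0.264, 1.604, -0, 1.274, -0.037], TCP at [0.268, 0.619, 0.231] pointing down, gripper open.
Joint ranges: [-2.63, 2.63], [-0.94, 2.18], [0.31, 2.57], [-1.31, 4.45], [0, 2.66], [-2.55, 2.55]. Speed limits (rad/s): [2.57, 2.57, 3.14, 3.14, 3.14, 3.14].

INTERFACE

Orientations are given as a rotation vector (axis times angle).
In Python, from workcell import bot gives the robot as it stands.
- The arm moves only by the tool jog_arm, called after "Emit:" as a command line: name --argument value ..., lists and objects as JSON in quotes. Schema: {"type":"object","properties":{"plan":{"type":"array","items":{"type":"number"},"minItems":4,"maxItems":20},"aperture":{"type":"number"},"grip_force":{"type":"number"},"only":{"type":"string"},"quiet":{"type":"boolean"},"lines":{"type":"string"}},"required":["plan"],"additionalProperties":false}. plan is one flat list of numbers that holds 1 to 5 rows one after another, with no inner brackets; each row has 4 numbers: dx, dy, dz in m, then a turn about the tool's z in rad; each row shifts and turns the commanded pose from where the row before left it, along the tool's axes as they then stand; what a row does not reach is not made up. A row lasts 1/8 s, in which the tool goes at most 0.0625 m and 0.188 rad, less where a joint would pass 70% of its speed; a pose out of reach is approached as far as the arm can. aperture is the opening from 0.0 (shut) to 1.0 (fully open), set as the call begins (left out keeps the last). The fingers move at their own pace and stop on an object; grip_force is the grip in N (left out, the last holds). Time passes only in rows, so rows that do not move let the fingers close. The tool returns the time, the measured TCP pose, the force, the opening and the grip force at its end. only (a regular expression) keeps the lines of the reply that match it, lines (a string "A,B") keeps lines A to B, and quiet returns only ok. Input that does not fit is refused with a message, and nothing moves.
- bot.read_state(): the state, without advancing time (a new reading comes with each control period).
- bot.read_camera(name): name is "scene" or "top" or "wrist"; returns the picture (420x560x3 uint8, red, green, blue); there is no depth.
- bot.camera_info(name): a dict with "intrinsics" (3x3 intrinsics, pixels), "extrinsics" (4x4, takes a point from camera to world coordinates). Camera axes: x right, y down, z forward; pixel columns grow to the right and rows downward; lengths in m; the calibration is good to about 2 mm. A picture is of the moment at which its call begins: read the wrist's pose just before it. camera_info takes no time and is no camera call; for the wrist camera it gives the pose at the moment of the call.
- bot.finish_job(): hands the job in; it is judged then, once.
The state is a dict: "time": time; "q": joint angles; "joint_vel": joint speeds; "joint_torque": joint torques, N m; "tool_pos": TCP position; "tcp_rot": TCP orientation; "wrist_force": force on the tool from outside, world axes, zero at the start; "torque": the same for the moment, N m; "width": opening from 0.0 (shut) to 1.0 (fully open); "grip_force": force on a finger pad.
Only numpy, scipy, OpenCV 4.12 (cv2) and the standard library are available. Lean on these libraries where they do the work, as an engineer would, in place of code of your own. Each camera call takes 0.05 s, during which the arm holds its last target. There are 200 camera calls.

TASK

I need the spare eyepiece next: in the optics tray, push the sliding cover of the well that holds the eyepiece fully open, and push the other two covers fully shut to keep the dust out. Only push the covers by their ridges with the fingertips, never pinch them, and leave the optics standing where they are and the things round the tray alone.

Things in the scene. Friction and masses are not known exactly. Their poses are not given: they have to be found in the camera images.
- tray: grey metal optics tray, 180 x 190 mm, fixed; origin under its centre on the bench, z up. Three parallel lanes along its x axis, 62 mm apart: 'left' at tray y = +62 mm, 'middle' 0, 'right' -62 mm. Open wells in the -x half (about towards the robot), closed rear part in the +x half. Walls between lanes end at z = 67 mm, the front wall at 58 mm
- cover_left (a joint): slide of the left cover, m: 0 = shut (end stop), 0.080 = fully open (end stop), along tray +x; 2 N friction, stays where left. Aluminium plate 84 x 54 mm, upper face z = 62 mm, centre at tray x = -41 mm + value, cannot lift off. A black ridge across it, 46 mm wide (y), 12 mm thick (x), centre at tray x = -69 mm + value, top z = 76 mm, thin rib on it to z = 79 mm
- cover_left_near (a point): point on the upright face of the left cover's ridge that looks along tray -x, mid-width, at z = 67 mm. Pushing on it along tray +x opens the cover
- cover_left_far (a point): point on the upright face of the left cover's ridge that looks along tray +x, mid-width, at z = 67 mm. Pushing on it along tray -x shuts the cover
- well_left (a point): point on the floor of the left well, z = 5 mm, near its middle (tray x = -58 mm); the well is 57 mm wide and 84 mm long (tray x = -85 to +1 mm)
- cover_middle (a joint): slide of the middle cover, m: 0 = shut (end stop), 0.080 = fully open (end stop), along tray +x; 2 N friction, stays where left. Aluminium plate 84 x 54 mm, upper face z = 62 mm, centre at tray x = -41 mm + value, cannot lift off. A black ridge across it, 46 mm wide (y), 12 mm thick (x), centre at tray x = -69 mm + value, top z = 76 mm, thin rib on it to z = 79 mm
- cover_middle_near (a point): point on the upright face of the middle cover's ridge that looks along tray -x, mid-width, at z = 67 mm. Pushing on it along tray +x opens the cover
- cover_middle_far (a point): point on the upright face of the middle cover's ridge that looks along tray +x, mid-width, at z = 67 mm. Pushing on it along tray -x shuts the cover
- well_middle (a point): point on the floor of the middle well, z = 5 mm, near its middle (tray x = -58 mm); the well is 57 mm wide and 84 mm long (tray x = -85 to +1 mm)
- cover_right (a joint): slide of the right cover, m: 0 = shut (end stop), 0.080 = fully open (end stop), along tray +x; 2 N friction, stays where left. Aluminium plate 84 x 54 mm, upper face z = 62 mm, centre at tray x = -41 mm + value, cannot lift off. A black ridge across it, 46 mm wide (y), 12 mm thick (x), centre at tray x = -69 mm + value, top z = 76 mm, thin rib on it to z = 79 mm
- cover_right_near (a point): point on the upright face of the right cover's ridge that looks along tray -x, mid-width, at z = 67 mm. Pushing on it along tray +x opens the cover
- cover_right_far (a point): point on the upright face of the right cover's ridge that looks along tray +x, mid-width, at z = 67 mm. Pushing on it along tray -x shuts the cover
- well_right (a point): point on the floor of the right well, z = 5 mm, near its middle (tray x = -58 mm); the well is 57 mm wide and 84 mm long (tray x = -85 to +1 mm)
- eyepiece: spare microscope eyepiece, black, 31 mm diameter, 43 mm high, wide head on a narrower barrel with a pale ring near its foot; stands upright and loose in one of the wells; origin at the centre of its underside
- loupe: black loupe, a short open ring 34 mm diameter, 21 mm high; stands upright and loose in one of the wells; origin at the centre of its underside
- can: dark lens can, plain closed cylinder 39 mm diameter, 52 mm high, with a slightly lighter lid; stands upright and loose in one of the wells; origin at the centre of its underside
- tweezers: steel tweezers, 128 mm long, lying beside the tray; bystander, origin at the centre of its underside
- marker: black and white marker pen, 124 mm long, lying beside the tray; bystander, origin at the centre of its underside
- tape: roll of green tape, 84 mm diameter, 24 mm high; bystander, origin at the centre of its underside
- tin: round screw tin, 64 mm diameter, 28 mm high; bystander, origin at the centre of its underside
- bottle: small white bottle with blue cap, 48 mm diameter, 135 mm high; bystander, origin at the centre of its underside
- fuses: pale small box, 34 x 58 x 18 mm; bystander, origin at the centre of its underside
- driver: screwdriver with blue handle, 176 mm long; bystander, origin at the centre of its underside

How it is judged:
By the outcome, as a careful person would: the job done as asked, in the order asked, and still so for the second after the job is handed in, with the robot touching nothing.
It also fails if it takes over 48 s, if anything falls off the work surface, if the arm or the gripper's body presses on something with over 40 N, if the wrist force passes 120 N, or if a joint passes its speed limit or range.

## Working session

There is one attempt and no reset: what is moved stays moved. The work goes in short steps, Python scripts to look and compute and a tool call to move; the robot and the scene stay as the last step left them, time stands still between calls to the robot, and variables do not carry over. Pictures are saved under pics/ and viewed, at most 10 in all, crops included, and the job is handed in when it is done.

```bash
mkdir -p pics; ls
```

Run:
```python
from workcell import bot
import cv2
for n in("scene","top"):
    im=bot.read_camera(n); cv2.imwrite(f"pics/{n}0.png",im[:,:,::-1])
    c=bot.camera_info(n); print(n,c["intrinsics"],c["extrinsics"])
s=bot.read_state(); print(s["time"],s["tool_pos"],s["tcp_rot"],s["width"],bot.hold_point_z)
```

```text
pics
workcell.py
scene [[528.98988294   0.         279.38680587]
 [  0.         528.98988294 205.86932752]
 [  0.           0.           1.        ]] [[-0.43877932 -0.61322014  0.65683618 -0.50966908]
 [-0.89850847  0.30953849 -0.31123697  0.62462426]
 [-0.0124593  -0.72673722 -0.68680258  1.18730704]
 [ 0.          0.          0.          1.        ]]
top [[458.63589545   0.         281.24674446]
 [  0.         458.63589545 211.72833929]
 [  0.           0.           1.        ]] [[ 0.01897394 -0.990842    0.13368663  0.35486892]
 [-0.99938851 -0.02272324 -0.02657561  0.12669627]
 [ 0.02937003 -0.13310064 -0.99066726  1.32223409]
 [ 0.          0.          0.          1.        ]]
0.1 [0.26805336 0.61878133 0.23007979] [-0.63759203 -3.07573159  0.00309342] 1.0006766092726986 0.0187
```

View pics/scene0.png

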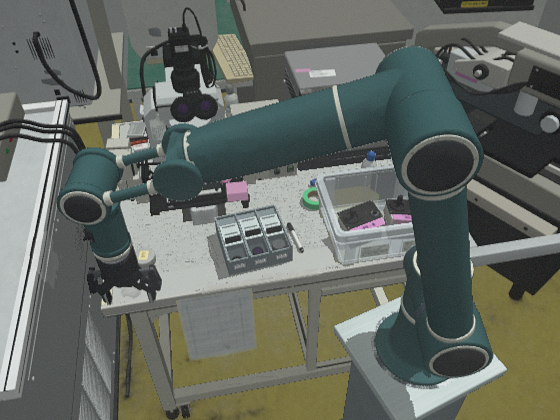

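View pics/top0.png

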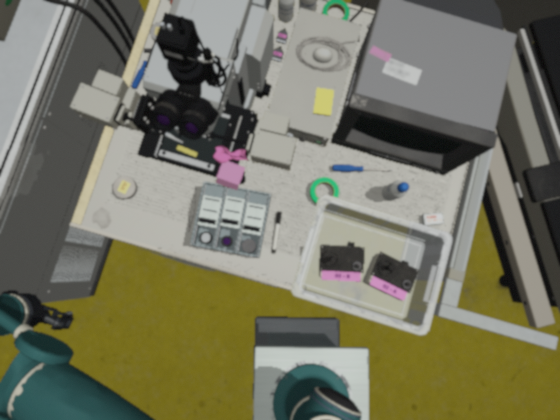

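The tray is at about (230,220) in top and (253,238) in scene, with the covers partly open. I'll enlarge both.

Run:
```python
import cv2
a=cv2.imread("pics/top0.png")[175:265,175:295]; cv2.imwrite("pics/topc.png",cv2.resize(a,None,fx=6.5,fy=6.5,interpolation=cv2.INTER_CUBIC))
a=cv2.imread("pics/scene0.png")[198:283,203:313]; cv2.imwrite("pics/scenec.png",cv2.resize(a,None,fx=7,fy=7,interpolation=cv2.INTER_CUBIC))
```

```text
(no output)
```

View pics/topc.png

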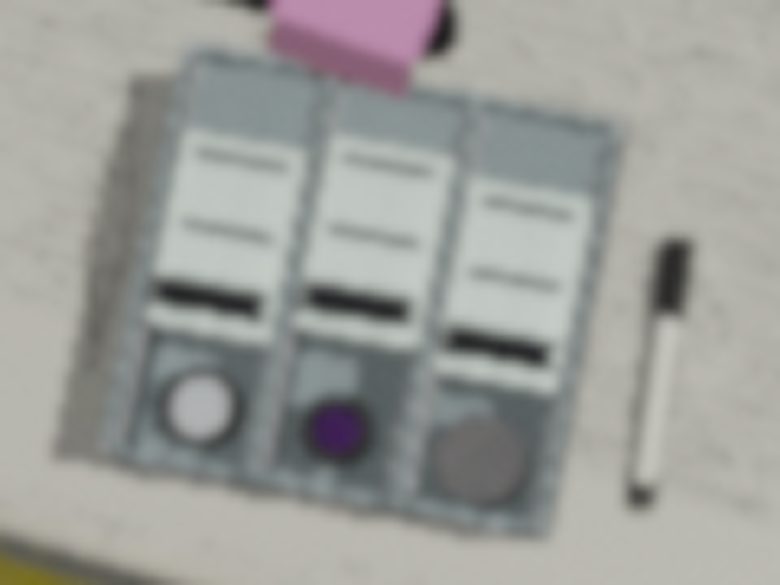

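View pics/scenec.png

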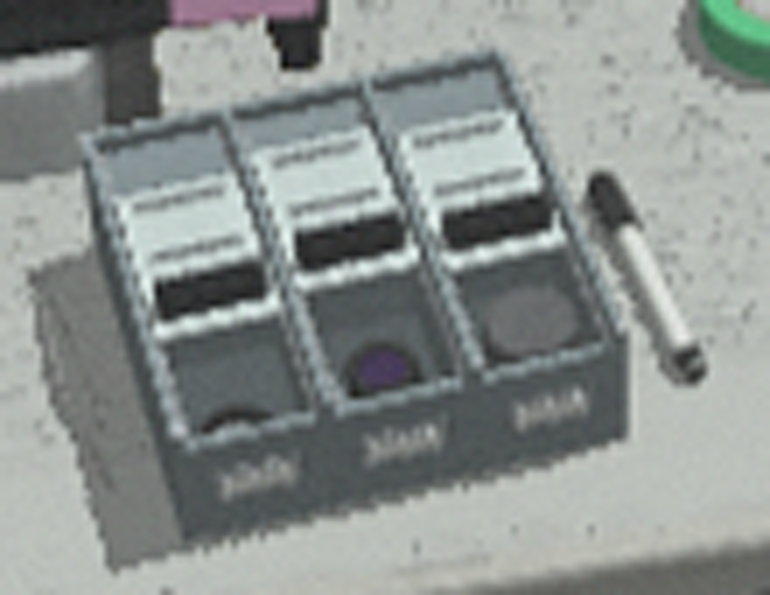

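The left well shows an open ring at about (200,405), low in its well. The middle shows a small disc with a purple lens at (338,432), and the right a grey lid at (482,458). I'll fit the tray pose and check the heights.

Create h.py:
```python
import numpy as np
from workcell import bot
from scipy.optimize import least_squares
def proj(c,P):
    E=np.array(c["extrinsics"]);K=np.array(c["intrinsics"]);q=(np.atleast_2d(P)-E[:3,3])@E[:3,:3]@K.T
    return q[:,:2]/q[:,2:]
def t2w(p,P):
    c,s=np.cos(p[2]),np.sin(p[2]);P=np.atleast_2d(P)
    return np.c_[p[0]+c*P[:,0]-s*P[:,1],p[1]+s*P[:,0]+c*P[:,1],P[:,2]]
```

Run:
```python
from h import *
T=bot.camera_info("top");S=bot.camera_info("scene")
tp=np.array([[183,130],[306,148],[147,322],[262,340],[333,135],[455,152],[292,330],[413,348],[470,180],[592,195],[434,374],[555,390]],float)
sp=np.array([[120,203],[238,175],[158,333],[277,308],[258,155],[375,125],[302,290],[418,262],[400,130],[513,110],[447,266],[564,237]],float)
ft=lambda a:(np.array(a,float)+.5)/6.5-.5+[175,175]
fs=lambda a:(np.array(a,float)+.5)/7-.5+[203,198]
def model(p):
    P=[]
    for i,y in enumerate((.062,0,-.062)):
        for dx in(.042,-.042):
            for dy in(.027,-.027): P.append([-.041+p[3+i]+dx,y+dy,.062])
    return t2w(p,P)
for use in("ts","t","s"):
    f=lambda p:np.r_[(proj(T,model(p))-ft(tp)).ravel()*('t' in use),(proj(S,model(p))-fs(sp)).ravel()*('s' in use)]
    f2=lambda p:np.r_[f(p),(p[4]-.04)*1e-6]
    # tie: tray x vs slide needs tray corners (outer, top 67mm)
    tc=np.array([[.09,.095,.067],[.09,-.095,.067],[-.09,.095,.058],[-.09,-.095,.058]])
    g=lambda p:np.r_[f(p),(proj(T,t2w(p,tc))-ft([[190,50],[622,122],[103,450],[548,537]])).ravel()*('t' in use),(proj(S,t2w(p,tc))-fs([[85,140],[497,52],[182,445],[628,337]])).ravel()*('s' in use)]
    r=least_squares(g,[.5,.2,0,.04,.04,.04],loss='soft_l1');print(use,r.x.round(4),np.abs(r.fun).mean().round(2),np.abs(r.fun).max().round(2))
for n,a,b in(("mid",(338,432),(383,366)),("right",(482,458),(533,318))):
    r=least_squares(lambda P:np.r_[(proj(T,P)-ft(a)).ravel(),(proj(S,P)-fs(b)).ravel()],[.5,.2,.05]);print(n,r.x,abs(r.fun).max())
```

```text
ts [ 0.5027  0.233  -0.1587  0.0521  0.0607  0.0539] 0.54 1.74
t [ 0.5018  0.2322 -0.1574  0.0529  0.0615  0.0538] 0.21 1.39
s [ 0.5041  0.2339 -0.1567  0.0508  0.0592  0.0537] 0.26 1.48
mid [0.44243165 0.24422262 0.04686785] 0.706654074398898
right [0.43166518 0.18147254 0.0560461 ] 0.4076381045097719
```

Add to h.py:
```python
from scipy.spatial.transform import Rotation as Ro
TR=[.5027,.2330,-.158]
def go(P):
    "tool-axis shift to tray point P, turn needed to put tool y on tray y"
    s=bot.read_state();R=Ro.from_rotvec(s["tcp_rot"]).as_matrix()
    d=R.T@(t2w(TR,P)[0]-s["tool_pos"])
    a=np.array([-np.sin(TR[2]),np.cos(TR[2]),0]);v=R.T@a
    t=np.arctan2(-v[0],v[1]);t=(t+np.pi/2)%np.pi-np.pi/2
    print("t",round(s["time"],2),"F",np.round(s["wrist_force"],1),"shift",d.round(4),"turn",round(t,3),"tray pos",((Ro.from_euler('z',-TR[2]).as_matrix())@(s["tool_pos"]-np.array([TR[0],TR[1],0]))).round(4),"q6",s["q"][5].round(2))
    print(R.round(2).tolist())
```

Run:
```python
from h import *
go([-.11,0,.231])
T=bot.camera_info("top");S=bot.camera_info("scene")
for n,a,b in(("eyep",(193,115),(195,107)),("pink",(230,172),(236,190))):
    r=least_squares(lambda P:np.r_[(proj(T,P)-a).ravel(),(proj(S,P)-b).ravel()],[.5,.2,.05]);print(n,r.x,abs(r.fun).max())
```

```text
t 0.1 F [-0.1  0.1 -0.5] shift [-0.2621 -0.288  -0.0004] turn -0.251 tray pos [-0.2924  0.3441  0.2301] q6 -0.04
[[-0.92, 0.4, -0.0], [0.4, 0.92, -0.0], [0.0, -0.0, -1.0]]
eyep [0.67956075 0.29427312 0.40482715] 4.28146339114528
pink [0.61808987 0.23248719 0.13400705] 0.24099174142156699
```

Emit:
jog_arm --plan '[-0.040, -0.044, 0, 0, -0.040, -0.044, 0, 0, -0.040, -0.044, 0, 0, -0.040, -0.044, 0, 0, -0.040, -0.044, 0, 0]' --aperture 0.0

```text
time: 0.72
tool_pos: [0.3644, 0.336, 0.2309]
tcp_rot: [-0.637, -3.076, 0.001]
wrist_force: [1.3, -0.2, 0.3]
width: -0.001
grip_force: 0.0
```

Emit:
jog_arm --plan '[-0.040, -0.044, 0, 0, -0.022, -0.024, 0, 0, 0, 0, 0, -0.126, 0, 0, 0, -0.125, 0, 0, 0, 0]'

```text
time: 1.35
tool_pos: [0.394, 0.2506, 0.2309]
tcp_rot: [-0.25, -3.131, 0.001]
wrist_force: [0.0, 0.3, 0.1]
width: 0.001
grip_force: 0.0
```

```bash
python3 -c "
from h import *
go([-.095,0,.069])"
```

```text
t 1.35 F [0.  0.3 0.1] shift [-0.0152 -0.0002  0.1619] turn -0.002 tray pos [-0.1101  0.0003  0.2309] q6 -0.9
[[-0.99, 0.16, -0.0], [0.16, 0.99, -0.0], [0.0, -0.0, -1.0]]
```

Emit:
jog_arm --plan '[-0.025, 0, 0.035, 0, -0.025, 0, 0.035, 0, 0, 0, 0.03, 0, 0, 0, 0, 0]'

```text
time: 1.85
tool_pos: [0.4412, 0.2419, 0.1282]
tcp_rot: [-0.25, -3.125, 0.006]
wrist_force: [0.0, -0.2, -0.3]
width: 0.001
grip_force: 0.0
```

Run:
```python
from h import *
import cv2
go([-.03,0,.069])
c=bot.camera_info("wrist")
im=bot.read_camera("wrist")[:,:,::-1].copy(); 
E=np.array(c["extrinsics"]);K=np.array(c["intrinsics"])
for v,y in((.0521,.062),(.0607,0),(.0539,-.062)):
    for x in(-.083,.001):
        for dy in(.027,-.027):
            u=proj(c,t2w(TR,[x+v,y+dy,.062]))[0];print(u.round(0));cv2.drawMarker(im,(int(u[0]),int(u[1])),(0,0,255),0,8)
print(E.round(3).tolist())
cv2.imwrite("pics/w1.png",cv2.resize(im,(800,600)))
```

```text
t 1.85 F [ 0.  -0.2 -0.3] shift [-0.0325  0.0012  0.059 ] turn -0.002 tray pos [-0.0622 -0.0009  0.1282] q6 -0.96
[[-0.99, 0.16, -0.01], [0.16, 0.99, -0.0], [0.01, -0.0, -1.0]]
[424. 277.]
[338. 277.]
[411. 388.]
[333. 388.]
[325. 289.]
[241. 289.]
[322. 398.]
[245. 398.]
[228. 279.]
[144. 279.]
[233. 390.]
[156. 390.]
[[0.158, 0.955, 0.252, 0.377], [0.987, -0.151, -0.045, 0.252], [-0.005, 0.256, -0.967, 0.271], [0.0, 0.0, 0.0, 1.0]]
```

View pics/w1.png

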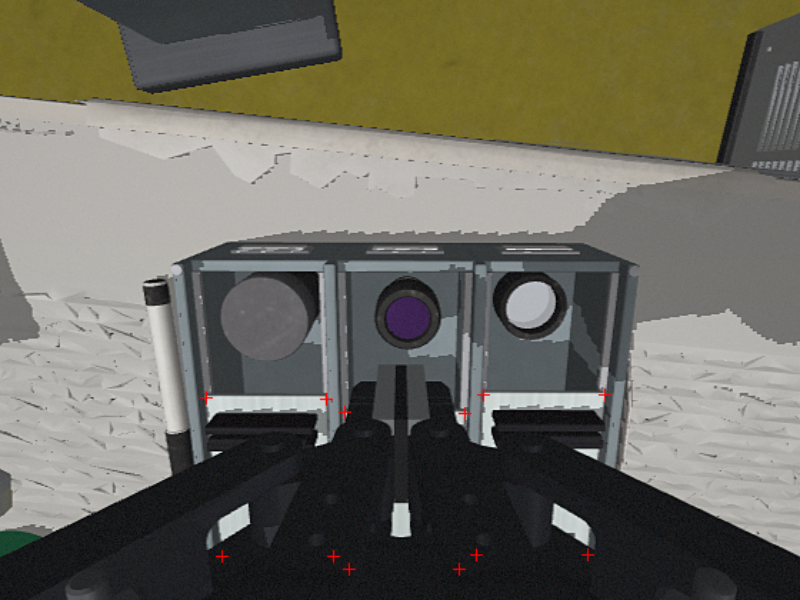

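The picture confirms the fit: the can is in the right well, the eyepiece in the middle and the loupe in the left. Next I descend behind the middle ridge and push.

Emit:
jog_arm --plan '[-0.006, 0.001, 0.03, 0, -0.006, 0, 0.028, 0, 0, 0, 0, 0]'

```text
time: 2.28
tool_pos: [0.4549, 0.2421, 0.073]
tcp_rot: [-0.248, -3.13, 0.002]
wrist_force: [0.5, -0.5, 0.8]
width: -0.002
grip_force: 0.0
```

```bash
python3 -c "
from h import *
go([-.006,0,.069])"
```

```text
t 2.27 F [ 0.5 -0.5  0.8] shift [-0.0426 -0.0014  0.004 ] turn -0.0 tray pos [-0.0486  0.0014  0.073 ] q6 -0.97
[[-0.99, 0.16, -0.0], [0.16, 0.99, -0.0], [0.0, -0.0, -1.0]]
```

Emit:
jog_arm --plan '[-0.012, 0, 0, 0, -0.010, 0, 0, 0, -0.008, 0, 0, 0, -0.006, 0, 0, 0, 0, 0, 0, 0]'

```text
time: 2.9
tool_pos: [0.4934, 0.2371, 0.075]
tcp_rot: [0.248, 3.129, 0.003]
wrist_force: [-0.7, 1.4, 3.4]
width: -0.002
grip_force: 1.3
```

```bash
python3 -c "
from h import *
go([-.006,0,.069])"
```

```text
t 2.9 F [-0.7  1.4  3.4] shift [-0.0038 -0.0026  0.006 ] turn -0.0 tray pos [-0.0098  0.0026  0.075 ] q6 -1.01
[[-0.99, 0.16, 0.0], [0.16, 0.99, 0.0], [-0.0, 0.0, -1.0]]
```

Force on z is up and the tip has risen to 75 mm, so it may be riding on the ridge. I'll check.

Run:
```python
from h import *
import cv2
s=bot.read_state();print(s["wrist_force"],s["tool_pos"],s["joint_torque"])
im=bot.read_camera("wrist")[150:330,120:460,::-1]
im2=bot.read_camera("scene")[188:283,183:323,::-1]
a=cv2.resize(im,(680,360)); b=cv2.resize(im2,(354,240),interpolation=cv2.INTER_CUBIC)
o=np.zeros((600,680,3),np.uint8);o[:360]=a;o[360:,:354]=b
im3=bot.read_camera("top")[175:265,175:295,::-1]; o[360:,354:674]=cv2.resize(im3,(320,240),interpolation=cv2.INTER_CUBIC)
cv2.imwrite("pics/w2.png",o)
```

```text
[-0.68990433  1.43727374  3.42993789] [0.49341413 0.23709745 0.07498516] [-4.15148539e-01 -3.86399209e+01 -2.93049699e+01 -1.74247585e-01
  6.12831884e-02 -8.11540143e-03]
```

View pics/w2.png

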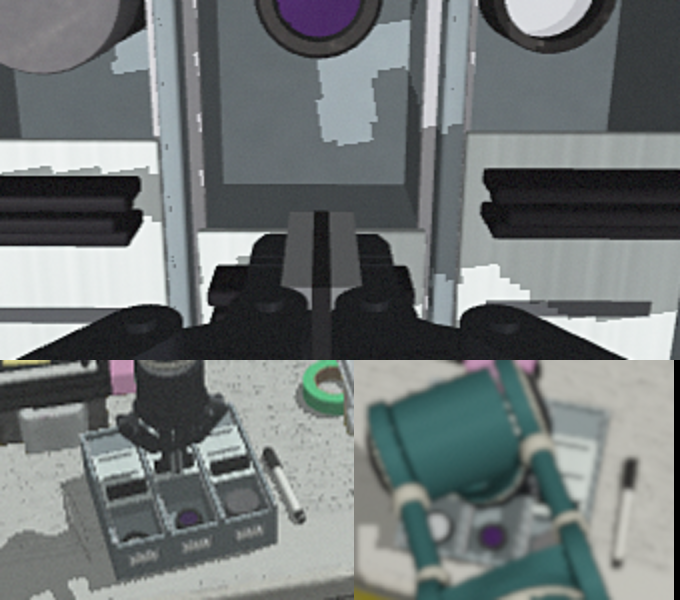

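Add to h.py:
```python
def px2x(c,row,z,y=0.):
    f=lambda x:proj(c,t2w(TR,[x[0],y,z]))[0,1]-row
    return least_squares(f,[0.]).x[0]
```

Run:
```python
from h import *
c=bot.camera_info("wrist")
go([-.006,0,.069])
print("mid val edge",px2x(c,264.5,.062)+.083,"ridge near top",px2x(c,283,.076)+.075)
print("left/right edges",px2x(c,150+131/2,.062,.062)+.083,px2x(c,150+141/2,.062,-.062)+.083,"right ridge",px2x(c,150+177/2,.076,-.062)+.075)
print("tip proj",proj(c,bot.read_state()["tool_pos"]))
```

```text
t 3.05 F [-0.9  0.4  1.1] shift [-0.0053 -0.0018  0.0047] turn 0.0 tray pos [-0.0113  0.0018  0.0737] q6 -1.01
[[-0.99, 0.16, 0.0], [0.16, 0.99, 0.0], [-0.0, 0.0, -1.0]]
mid val edge 0.07188975623086835 ridge near top 0.06646166805902094
left/right edges 0.048119744708781366 0.050627847190580916 right ridge 0.046349961753712726
tip proj [[281.99473567 274.81169247]]
```

The cover is moving, at about 75 mm. I'll lower the tip a little and finish the push to the stop.

Emit:
jog_arm --plan '[0.002, 0.001, 0.002, 0, 0, 0, 0.003, 0, 0, 0, 0, 0]'

```text
time: 3.42
tool_pos: [0.4886, 0.2376, 0.0674]
tcp_rot: [-0.247, -3.13, 0.001]
wrist_force: [-0.4, 0.2, -0.0]
width: -0.0
grip_force: 0.0
```

Emit:
jog_arm --plan '[-0.005, 0, 0, 0, -0.004, 0, 0, 0, 0, 0, 0, 0]'

```text
time: 3.8
tool_pos: [0.4959, 0.2364, 0.0676]
tcp_rot: [-0.248, -3.126, 0.001]
wrist_force: [-6.9, 1.8, 3.6]
width: -0.001
grip_force: 3.8
```

Emit:
jog_arm --plan '[-0.003, 0, 0, 0, -0.003, 0, 0, 0, 0, 0, 0, 0]'

```text
time: 4.18
tool_pos: [0.4961, 0.2363, 0.0674]
tcp_rot: [-0.249, -3.114, 0.002]
wrist_force: [-23.2, 6.0, 15.3]
width: -0.0
grip_force: 12.3
```

```bash
python3 -c "
from h import *
go([-.006,0,.069])"
```

```text
t 4.17 F [-23.2   6.   15.3] shift [-0.001  -0.0022 -0.0016] turn -0.002 tray pos [-0.007   0.0022  0.0674] q6 -1.02
[[-0.99, 0.16, -0.02], [0.16, 0.99, -0.0], [0.02, -0.0, -1.0]]
```

The cover is at its stop (23 N reaction, no further motion). Now back off, lift, and go over to the left lane.

Emit:
jog_arm --plan '[0.010, 0, 0, 0, 0, 0, -0.03, 0, 0, 0.01, -0.02, 0, -0.016, 0.025, 0, 0, -0.018, 0.025, 0, 0]'

```text
time: 4.8
tool_pos: [0.539, 0.2916, 0.1195]
tcp_rot: [0.248, 3.129, 0.002]
wrist_force: [-0.1, -0.2, 0.5]
width: 0.003
grip_force: 0.0
```

Emit:
jog_arm --plan '[0, 0, 0, 0]'

```text
time: 4.92
tool_pos: [0.5397, 0.2923, 0.119]
tcp_rot: [0.246, 3.129, 0.002]
wrist_force: [-0.6, -0.3, 0.3]
width: 0.002
grip_force: 0.0
```

```bash
python3 -c "
from h import *
go([.014,.062,.068])"
```

```text
t 4.92 F [-0.6 -0.3  0.3] shift [ 0.0133 -0.0025  0.051 ] turn 0.001 tray pos [0.0272 0.0644 0.119 ] q6 -0.96
[[-0.99, 0.16, 0.0], [0.16, 0.99, 0.0], [-0.0, 0.0, -1.0]]
```

Emit:
jog_arm --plan '[0.007, -0.003, 0.025, 0, 0, 0, 0.025, 0, 0, 0, 0, 0]'

```text
time: 5.3
tool_pos: [0.5276, 0.2874, 0.0658]
tcp_rot: [-0.248, -3.127, 0.005]
wrist_force: [0.3, -0.4, -0.3]
width: 0.001
grip_force: 0.0
```

```bash
python3 -c "
from h import *
go([-.052,.062,.068])"
```

```text
t 5.3 F [ 0.3 -0.4 -0.3] shift [ 0.068   0.0044 -0.0019] turn -0.0 tray pos [0.016  0.0576 0.0658] q6 -0.95
[[-0.99, 0.16, -0.0], [0.16, 0.99, -0.0], [0.0, -0.0, -1.0]]
```

Emit:
jog_arm --plan '[0.012, 0, 0, 0, 0.014, 0, 0, 0, 0.014, 0, 0, 0, 0.012, 0, 0, 0, 0, 0, 0, 0]'

```text
time: 5.92
tool_pos: [0.4772, 0.2976, 0.0686]
tcp_rot: [-0.246, -3.131, -0.0]
wrist_force: [1.2, -0.1, -0.0]
width: -0.002
grip_force: 0.0
```

```bash
python3 -c "
from h import *
go([-.052,.062,.068])"
```

```text
t 5.92 F [ 1.2 -0.1 -0. ] shift [0.0167 0.0022 0.0006] turn 0.001 tray pos [-0.0353  0.0598  0.0686] q6 -0.9
[[-0.99, 0.16, -0.0], [0.16, 0.99, 0.0], [0.0, 0.0, -1.0]]
```

Emit:
jog_arm --plan '[0.008, 0, 0, 0, 0.006, 0, 0, 0, 0.004, 0, 0, 0, 0, 0, 0, 0]'

```text
time: 6.42
tool_pos: [0.4603, 0.3002, 0.0682]
tcp_rot: [-0.247, -3.131, 0.0]
wrist_force: [0.6, 1.0, 0.7]
width: 0.001
grip_force: 0.3
```

Emit:
jog_arm --plan '[0.003, 0, 0, 0, 0.003, 0, 0, 0, 0, 0, 0, 0]'

```text
time: 6.8
tool_pos: [0.4593, 0.3004, 0.0684]
tcp_rot: [0.245, 3.123, 0.001]
wrist_force: [15.2, -4.0, -8.7]
width: 0.004
grip_force: 7.6
```

```bash
python3 -c "
from h import *
go([-.052,.062,.068])"
```

```text
t 6.8 F [15.2 -4.  -8.7] shift [-0.0014  0.0022  0.0004] turn 0.002 tray pos [-0.0534  0.0598  0.0684] q6 -0.87
[[-0.99, 0.16, 0.01], [0.16, 0.99, -0.0], [-0.01, 0.0, -1.0]]
```

The left cover is shut at its stop. Now the right lane.

Emit:
jog_arm --plan '[-0.010, 0, 0, 0, 0, 0, -0.03, 0, 0, 0, -0.02, 0, -0.030, -0.045, 0, 0, -0.030, -0.045, 0, 0]'

```text
time: 7.42
tool_pos: [0.5096, 0.2008, 0.1183]
tcp_rot: [-0.244, -3.131, -0.0]
wrist_force: [0.5, -0.8, 0.4]
width: 0.001
grip_force: 0.0
```

Emit:
jog_arm --plan '[0, -0.031, 0, 0, 0, 0, 0, 0]'

```text
time: 7.68
tool_pos: [0.5038, 0.1687, 0.1175]
tcp_rot: [-0.253, -3.128, 0.001]
wrist_force: [-0.1, 0.2, -0.1]
width: 0.001
grip_force: 0.0
```

```bash
python3 -c "
from h import *
go([.016,-.062,.068])"
```

```text
t 7.67 F [-0.1  0.2 -0.1] shift [-0.0049  0.0014  0.0494] turn -0.003 tray pos [ 0.0112 -0.0633  0.1175] q6 -1.13
[[-0.99, 0.16, -0.0], [0.16, 0.99, -0.0], [0.0, -0.0, -1.0]]
```

Emit:
jog_arm --plan '[-0.006, 0.001, 0.025, 0, 0, 0, 0.024, 0, 0, 0, 0, 0]'

```text
time: 8.05
tool_pos: [0.5085, 0.171, 0.0669]
tcp_rot: [-0.246, -3.126, 0.002]
wrist_force: [0.0, 0.2, -0.6]
width: -0.002
grip_force: 0.0
```

```bash
python3 -c "
from h import *
go([-.053,-.062,.068])"
```

```text
t 8.05 F [ 0.   0.2 -0.6] shift [ 0.0685 -0.0016 -0.0007] turn 0.001 tray pos [ 0.0155 -0.0603  0.0669] q6 -1.14
[[-0.99, 0.16, -0.01], [0.16, 0.99, -0.0], [0.01, -0.0, -1.0]]
```

Emit:
jog_arm --plan '[0.012, 0, 0, 0, 0.014, 0, 0, 0, 0.014, 0, 0, 0, 0.010, 0, 0, 0, 0, 0, 0, 0]'

```text
time: 8.68
tool_pos: [0.4604, 0.1785, 0.0696]
tcp_rot: [-0.246, -3.131, 0.001]
wrist_force: [0.2, -0.2, -0.4]
width: 0.006
grip_force: 0.0
```

```bash
python3 -c "
from h import *
go([-.053,-.062,.068])"
```

```text
t 8.68 F [ 0.2 -0.2 -0.4] shift [ 0.0198 -0.0015  0.0016] turn 0.001 tray pos [-0.0332 -0.0605  0.0696] q6 -1.09
[[-0.99, 0.16, -0.0], [0.16, 0.99, -0.0], [0.0, -0.0, -1.0]]
```

Emit:
jog_arm --plan '[0.008, 0, 0.001, 0, 0.007, 0, 0, 0, 0.005, 0, 0, 0, 0, 0, 0, 0]'

```text
time: 9.18
tool_pos: [0.4411, 0.1816, 0.068]
tcp_rot: [-0.247, -3.131, 0.0]
wrist_force: [1.4, 0.7, -0.3]
width: 0.0
grip_force: 0.3
```

Emit:
jog_arm --plan '[0.003, 0, 0, 0, 0.003, 0, 0, 0, 0, 0, 0, 0]'

```text
time: 9.55
tool_pos: [0.44, 0.1818, 0.0684]
tcp_rot: [0.245, 3.123, -0.0]
wrist_force: [13.8, -4.8, -10.6]
width: -0.003
grip_force: 7.2
```

```bash
python3 -c "
from h import *
go([-.053,-.062,.068])"
```

```text
t 9.55 F [ 13.8  -4.8 -10.6] shift [-0.0008 -0.0016  0.0004] turn 0.002 tray pos [-0.0539 -0.0604  0.0684] q6 -1.07
[[-0.99, 0.16, 0.01], [0.16, 0.99, -0.0], [-0.01, 0.0, -1.0]]
```

At its stop. Back off, lift clear towards the robot, and look.

Emit:
jog_arm --plan '[-0.012, 0, 0, 0, 0, 0, -0.04, 0, 0, 0, -0.05, 0, 0.02, 0.02, -0.05, 0, 0.03, 0.03, 0, 0]'

```text
time: 10.18
tool_pos: [0.4089, 0.2394, 0.2133]
tcp_rot: [0.251, 3.125, 0.007]
wrist_force: [0.2, 1.3, -0.2]
width: -0.003
grip_force: 0.0
```

Emit:
jog_arm --plan '[0.02, 0.05, 0, 0, 0, 0.06, 0, 0, 0, 0.06, 0, 0, 0, 0.06, 0, 0, 0, 0, 0, 0]'

```text
time: 10.8
tool_pos: [0.422, 0.4713, 0.2063]
tcp_rot: [-0.242, -3.13, 0.002]
wrist_force: [-1.0, -0.9, -0.6]
width: -0.001
grip_force: 0.0
```

Run:
```python
from h import *
import cv2
go([0,0,.2])
o=np.zeros((600,420,3),np.uint8)
o[:300]=cv2.resize(bot.read_camera("top")[175:265,172:298,::-1],(420,300),interpolation=cv2.INTER_CUBIC)
o[300:]=cv2.resize(bot.read_camera("scene")[193:283,193:319,::-1],(420,300),interpolation=cv2.INTER_CUBIC)
cv2.imwrite("pics/end.png",o)
```

```text
t 10.8 F [-1.  -0.9 -0.6] shift [-0.1165 -0.223   0.0064] turn 0.003 tray pos [-0.1172  0.2226  0.2063] q6 -0.62
[[-0.99, 0.15, -0.0], [0.15, 0.99, -0.0], [0.0, -0.0, -1.0]]
```

View pics/end.png

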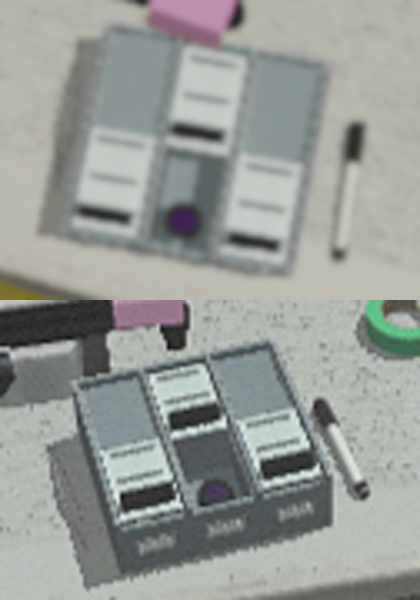

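The middle cover is fully open with the eyepiece standing at (183,220), and the left and right covers are flush shut. The marker has not moved.

```bash
python3 -c "
from workcell import bot
print(bot.finish_job())"
```

```text
the job is handed in; nothing more can be done
None
```

The job is handed in: the eyepiece is in the middle well and its cover was pushed to the open stop, then the left and right covers to their shut stops; the last pictures show the eyepiece standing and the marker unmoved (I did not check the other things round the tray closely).

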